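Line up the preserve jars on the bakery's display board

TASK

Put the four jars of preserve on the display board in order of height, one standing upright in the middle of each cork coaster: the tallest on the coaster next to the card stand, then steadily down to the shortest next to the plant. Do not tip any jar over, and leave the card stand and the plant standing where they are.

Things in the scene. Friction and masses are not known exactly. Their poses are not given: they have to be found in the camera images.
- jar_1_mid (a point): The smallest of four jars of preserve: upright round amber-glass jar with a flat white metal lid, 46 mm tall in all, straight glass body 40 mm in diameter up to 33 mm, then a solid lid 36 mm in diameter and 13 mm high, firmly shut. The point is the jar's centre, half-way up (23 mm above its foot); z is up along the jar's axis. Loose, stands on the counter at the start, 80 g nominal.
- jar_2_mid (a point): The second smallest of four jars of preserve: upright round amber-glass jar with a flat white metal lid, 64 mm tall in all, straight glass body 47 mm in diameter up to 51 mm, then a solid lid 43 mm in diameter and 13 mm high, firmly shut. The point is the jar's centre, half-way up (32 mm above its foot); z is up along the jar's axis. Loose, stands on the counter at the start, 140 g nominal.
- jar_3_mid (a point): The second largest of four jars of preserve: upright round amber-glass jar with a flat white metal lid, 82 mm tall in all, straight glass body 54 mm in diameter up to 69 mm, then a solid lid 50 mm in diameter and 13 mm high, firmly shut. The point is the jar's centre, half-way up (41 mm above its foot); z is up along the jar's axis. Loose, stands on the counter at the start, 220 g nominal.
- jar_4_mid (a point): The largest of four jars of preserve: upright round amber-glass jar with a flat white metal lid, 100 mm tall in all, straight glass body 61 mm in diameter up to 87 mm, then a solid lid 57 mm in diameter and 13 mm high, firmly shut. The point is the jar's centre, half-way up (50 mm above its foot); z is up along the jar's axis. Loose, stands on the counter at the start, 330 g nominal.
- coaster_a: Round flat cork coaster, 76 mm in diameter, fixed on the dark wooden display board; first of the four in a straight row along the board, 100 mm apart centre to centre, in the order a, b, c, d. All four look alike. Origin at the centre of its top face, 18 mm above the counter (board 14 mm thick, 100 by 600 mm); y runs along the row, from d towards a; z up.
- coaster_b: Round flat cork coaster, 76 mm in diameter, fixed on the dark wooden display board; second of the four in a straight row along the board, 100 mm apart centre to centre, in the order a, b, c, d. All four look alike. Origin at the centre of its top face, 18 mm above the counter (board 14 mm thick, 100 by 600 mm); y runs along the row, from d towards a; z up.
- coaster_c: Round flat cork coaster, 76 mm in diameter, fixed on the dark wooden display board; third of the four in a straight row along the board, 100 mm apart centre to centre, in the order a, b, c, d. All four look alike. Origin at the centre of its top face, 18 mm above the counter (board 14 mm thick, 100 by 600 mm); y runs along the row, from d towards a; z up.
- coaster_d: Round flat cork coaster, 76 mm in diameter, fixed on the dark wooden display board; fourth of the four in a straight row along the board, 100 mm apart centre to centre, in the order a, b, c, d. All four look alike. Origin at the centre of its top face, 18 mm above the counter (board 14 mm thick, 100 by 600 mm); y runs along the row, from d towards a; z up.
- card: Small blank card stand: a wooden block 34 by 46 by 16 mm with an upright paper-white card 46 mm wide, its top 65 mm above the board. Loose, stands on the display board beyond one end of the row of coasters, 97 mm from the end coaster's centre; it may be at coaster a's or at coaster d's end. Origin at the centre of its underside. To be left alone.
- plant: Small green plant in a terracotta pot, 46 mm across, pot 40 mm and plant about 80 mm tall. Loose, stands on the display board beyond the other end of the row, 97 mm from the end coaster's centre. Origin at the centre of its underside. To be left alone.
Things that resemble listed ones, but are neither listed nor needed, are in the scene too. What is shaped like the part that bears jar_1_mid but turquoise is not meant.

How it is judged:
By the outcome, as a careful person would: the job done as asked, in the order asked, and still so for the second after the job is handed in, with the robot touching nothing.
It also fails if it takes over 120 s, if anything falls off the work surface, if the arm or the gripper's body presses on something with over 40 N, if the wrist force passes 120 N, or if a joint passes its speed limit or range.

ROBOT

A 6-joint arm with a two-finger parallel gripper is mounted at the origin on the work surface. World frame = base frame: x ahead of the robot, y to its left, z up, the work surface at z = 0. Lengths are in mm, angles in degrees, forces in N, time in s.
With the tool pointing down it reaches from about 300 to 850 mm from the base axis. Payload 4.2 kg.
Tool frame: the origin (TCP) lies at the very end of the fingers, on their centre line; the grasp point (between the pads) lies 19 mm behind it (env.grasp_offset is the distance from the TCP to the grasp point, in mm); z points along the fingers, y is the line along which they close (so a half turn about z gives the same grasp; the last joint's range is limited). The gripper opens to 91 mm and grips with 3 to 60 N. Pads are 32 mm wide; open, the fingers measure 118 mm over their backs; the gripper's body (76 mm by 178 mm) begins 60 mm behind the grasp point.
Start: joints at [71.849, 18.312, 89.639, -0, 72.044, -1.146], TCP at [168.168, 549.875, 213.976] pointing down, gripper open.
Joint ranges: [-177.97, 177.97], [-48.28, 115.42], [12.27, 149.76], [-77.06, 257.06], [2.81, 150.46], [-146.56, 146.56]. Speed limits (degrees/s): [147.25, 147.25, 180, 180, 180, 180].

INTERFACE

Orientations are given as [roll, pitch, yaw] about the fixed x, y, z axes, in that order (R = Rz(yaw) Ry(pitch) Rx(roll)).
In Python, from workcell import env gives the robot as it stands. The module is installed in compiled form; this text tells all that it offers.
- The arm moves only by the tool send_rows, never from a script. Its argument "motion" is a list of rows, each an object of numbers: "tx", "ty", "tz": the shift along the tool's x, y, z in units of 500 mm (1.0 is 500 mm); "rx", "ry", "rz": the turn, a rotation vector about the tool's x, y, z in units of 30 degrees (1.0 is 30 degrees); "gripper": the closure, from -1 (fully open) to 1 (shut). In form: [{"tx": .., "ty": .., "tz": .., "rx": .., "ry": .., "rz": .., "gripper": ..}, ...]. A call has 1 to 12 rows; each row shifts and turns the commanded pose from where the row before left it, along the tool's axes as they then stand; what a row does not reach is not made up. A row lasts 1/8 s, in which the tool goes at most 62.5 mm and 10.7 degrees, less where a joint would pass 70% of its speed; a pose out of reach is approached as far as the arm can. A call with a number of a shift or a turn outside -1 to 1 is refused whole. A call with a gripper value outside its range is refused whole. The fingers move at their own pace and stop on an object; "grip_force" is the grip in N (left out, the last holds). Time passes only in rows, so rows that do not move let the fingers close. It gives the time, the measured TCP pose, the force, the opening and the grip force at its end, in the units of the state.
- env.state(): the state, without advancing time (a new reading comes with each control period).
- env.grab_frame(name): name is "scene" or "top" or "wrist"; returns a dict with "frame" (384x512x3 uint8, red, green, blue), "vertical_fov" (degrees; the focal length in pixels is half the picture's height over the tangent of half this angle, whatever the lens; pixels are square), "cx", "cy" (the principal point, pixels), "rvec" (rotation vector, rad) and "tvec" (3), from world to camera coordinates, as OpenCV has them; the wrist camera has in their place "T_tool_cam" (4x4, takes a point from camera to tool coordinates, whose origin is the TCP and whose axes are the flange's). Camera axes: x right, y down, z forward; pixel columns grow to the right and rows downward; lengths in mm; the calibration is good to about 2 mm. A picture is of the moment at which its call begins: read the wrist's pose just before it. There is no depth.
- env.job_done(): hands the job in; it is judged then, once.
The state is a dict: "time_s": time; "qpos": joint angles; "qvel": joint speeds; "effort": joint torques, N m; "ee_pos": TCP position; "ee_rot": TCP orientation; "force": force on the tool from outside, world axes, zero at the start; "torque": the same for the moment, N m; "gripper_width": finger opening in mm; "gripper_force": force on a finger pad.
Only numpy, scipy, OpenCV 4.12 (cv2) and the standard library are available. Lean on these libraries where they do the work, as an engineer would, in place of code of your own. Each camera call takes 0.05 s, during which the arm holds its last target. There are 200 camera calls.

## Working session

There is one attempt and no reset: what is moved stays moved. The work goes in short steps, Python scripts to look and compute and a tool call to move; the robot and the scene stay as the last step left them, time stands still between calls to the robot, and variables do not carry over. Pictures are saved under pics/ and viewed, at most 14 in all, crops included, and the job is handed in when it is done.

Besides the shell and the picture viewer there is one more tool, called after "Request:" as name([rows], argument=value, ...), one row to a line, values as JSON. send_rows: Moves the arm, as the interface text tells. Shifts and turns lie within -1 to 1; 1 stands for 500 mm of shift or 30 degrees of turn. Its arguments: {"type":"object","properties":{"motion":{"type":"array"},"grip_force":{"type":"number"}},"required":["motion"]}

```bash
mkdir -p pics
python3 - <<'E'
from workcell import env
import cv2
print(env.state())
for n in("scene","top"):
    f=env.grab_frame(n); cv2.imwrite(f"pics/{n}0.png",f["frame"][:,:,::-1]); print(n,{k:v for k,v in f.items() if k!="frame"})
E
```

```text
{'time_s': 0.0, 'qpos': array([ 7.18481767e+01,  1.83513892e+01,  8.97086054e+01, -1.53363874e-03,
        7.20413906e+01, -1.14619358e+00]), 'qvel': array([-0.01651886, -0.06594132,  0.00261833, -0.01936912, -0.013141  ,
        0.00447622]), 'effort': array([ 4.73903549e-05, -4.12448001e+01, -2.31974941e+01,  7.26208510e-02,
        4.54417686e-02, -1.21231406e-04]), 'ee_pos': array([168.01854634, 549.36966582, 213.10788876]), 'ee_rot': array([-1.79898606e+02, -5.70270104e-04,  1.62994844e+02]), 'force': array([ 0.90708036, -0.25557444,  0.74693428]), 'torque': array([-0.04637111, -0.03575266, -0.03090265]), 'gripper_force': 0.0, 'gripper_width': 90.89129870787916}
scene {'vertical_fov': 50.002907159456065, 'cx': 254.74963383153047, 'cy': 188.3870811453277, 'rvec': array([ 1.26907992,  2.20392293, -0.96734021]), 'tvec': array([ 255.55536845, -268.97324467, 1370.44741211])}
top {'vertical_fov': 46.85366943983007, 'cx': 251.86558762676566, 'cy': 195.22255645308522, 'rvec': array([ 2.17095153, -2.13640767,  0.13329677]), 'tvec': array([ -6.23043305, 542.47474918, 963.33426133])}
```

View pics/scene0.png

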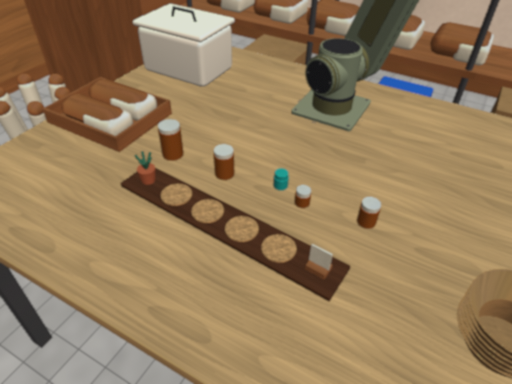

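View pics/top0.png

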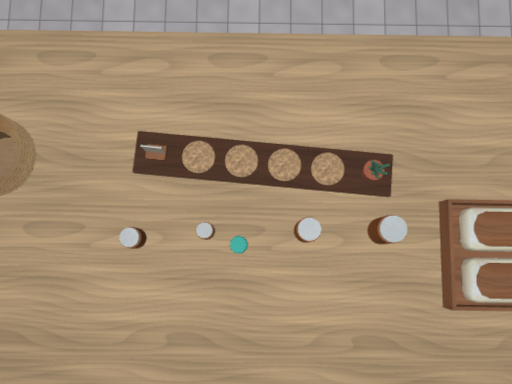

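Scene view: jars at about (172,139) tallest, (224,161), (370,212) and (303,196) smallest, with the card at (320,260) and the plant at (147,168). Top view: lids at (393,229)=jar 4, (309,230)=jar 3, (130,238)=jar 2, (204,231)=jar 1; the turquoise lookalike is at (239,244), coasters at (198,157), (241,161), (284,165) and (328,169), card at (155,152), plant at (375,170).

Candidates for jar 1: white-lidded amber at top (204,231) / scene (303,196), or the turquoise one at top (239,244) / scene (281,180). I choose the white-lidded amber one and check it in a crop.

```bash
cat > h.py <<'E'
import cv2, numpy as np
from workcell import env
from scipy.spatial.transform import Rotation as Ro
def cam(f):
    H=f["frame"].shape[0]; fl=H/2/np.tan(np.radians(f["vertical_fov"])/2)
    K=np.array([[fl,0,f["cx"]],[0,fl,f["cy"]],[0,0,1.]])
    if "rvec" in f:
        R=cv2.Rodrigues(np.array(f["rvec"]))[0]; t=np.array(f["tvec"]); return K,R.T,-R.T@t
    s=f["st"]; T=np.eye(4); T[:3,:3]=Ro.from_euler("xyz",s["ee_rot"],degrees=True).as_matrix(); T[:3,3]=s["ee_pos"]
    T=T@np.array(f["T_tool_cam"]); return K,T[:3,:3],T[:3,3]
def grab(n):
    s=env.state(); f=env.grab_frame(n); f["st"]=s; return f
def ray(f,u,v,z):
    K,R,c=cam(f); d=R@np.linalg.solve(K,[u,v,1.]); return c+d*(z-c[2])/d[2]
def blobs(m,amin=60,amax=1e9):
    m=cv2.morphologyEx(m.astype(np.uint8),cv2.MORPH_OPEN,np.ones((3,3),np.uint8))
    n,l,st,ce=cv2.connectedComponentsWithStats(m)
    out=[]
    for i in range(1,n):
        if amin<st[i,4]<amax:
            c=max(cv2.findContours((l==i).astype(np.uint8),cv2.RETR_EXTERNAL,cv2.CHAIN_APPROX_NONE)[0],key=len)
            e=cv2.fitEllipse(c) if len(c)>5 else None
            out.append((ce[i],st[i,4],e))
    return out
def hsv(f): return cv2.split(cv2.cvtColor(f["frame"],cv2.COLOR_RGB2HSV).astype(int))
E
python3 - <<'E'
from h import *
np.set_printoptions(precision=1,suppress=True)
f=grab("top"); h,s,v=hsv(f)
print("cam",cam(f)[2])
for i in [(204,231),(393,229),(198,157),(241,152),(260,150),(160,157),(239,244),(250,300)]: print(i,h[i[1],i[0]],s[i[1],i[0]],v[i[1],i[0]])
m=(s<50)&(v>120); m[:200]=0; m[280:]=0
for b in blobs(m,40,1500):
    c=b[0]; print("lid",c,b[1],b[2],[ray(f,*c,z)[:2] for z in (46,64,82,100)])
m=(v>85)&(s>60); m[:135]=0; m[195:]=0; m[:,:140]=0;m[:,385:]=0
for b in blobs(m,300,2500): print("blob",b[0],b[1],b[2],ray(f,*b[0],18))
g=grab("scene")
a=cv2.resize(f["frame"][200:260,110:260],None,fx=4,fy=4); b=cv2.resize(g["frame"][120:240,260:400],(350,300))
cv2.imwrite("pics/crop1.png",np.hstack([cv2.resize(a,(430,300)),b])[:,:,::-1])
E
```

```text
cam [ 415.7   -2.4 1024.5]
(204, 231) 102 13 196
(393, 229) 100 12 191
(198, 157) 16 96 152
(241, 152) 15 97 174
(260, 150) 10 119 73
(160, 157) 12 123 137
(239, 244) 86 150 173
(250, 300) 17 85 171
lid [476.2 229.1] 906 ((493.0509338378906, 228.71600341796875), (42.469993591308594, 72.13549041748047), 91.47109985351562) [array([ 473.7, -492.7]), array([ 472.6, -483.7]), array([ 471.6, -474.7]), array([ 470.5, -465.6])]
lid [393.2 228.4] 599 ((393.16790771484375, 228.42886352539062), (26.186126708984375, 27.302581787109375), 115.7671127319336) [array([ 472.2, -310. ]), array([ 471.2, -304.4]), array([ 470.1, -298.7]), array([ 469.1, -293. ])]
lid [309.2 228.7] 439 ((309.1813049316406, 228.70852661132812), (22.678852081298828, 22.896015167236328), 87.7608871459961) [array([ 468.6, -125.1]), array([ 467.6, -122.8]), array([ 466.7, -120.6]), array([ 465.7, -118.3])]
lid [203.8 229.7] 207 ((203.76577758789062, 229.70960998535156), (15.285869598388672, 15.430804252624512), 115.08655548095703) [array([462.7, 107.2]), array([461.8, 105.2]), array([461. , 103.2]), array([460.1, 101.2])]
lid 
[... 467 characters left out ...]
51403808594, 145.65682983398438), (16.187108993530273, 375.27850341796875), 92.63356018066406) [ 673.9 -145.6   18. ]
blob [198.  156.4] 913 ((198.05140686035156, 156.35317993164062), (32.91865539550781, 33.52024841308594), 77.37477111816406) [633.4 128.7  18. ]
blob [241.1 160.4] 918 ((241.07504272460938, 160.3723602294922), (32.99647903442383, 33.632869720458984), 95.9245376586914) [625.5  28.8  18. ]
blob [284.1 164.4] 920 ((284.13299560546875, 164.38604736328125), (32.923255920410156, 33.792877197265625), 100.79556274414062) [617.6 -70.8  18. ]
blob [327.3 168.5] 926 ((327.27587890625, 168.5235595703125), (32.991756439208984, 33.91743850708008), 104.03919982910156) [ 609.4 -170.4   18. ]
```

View pics/crop1.png

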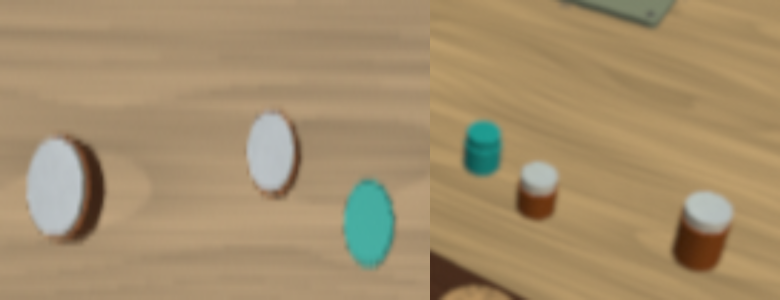

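The crop confirms it: the white-lidded amber jar is the one wanted (crop left (270,150), right (537,190)), and the turquoise one is the lookalike. The card is at the +y end, so jar 4 goes to (633,129), jar 3 to (625,29), jar 2 to (618,-71) and jar 1 to (609,-170). I'll turn the tool so it closes across the row.

Request:
send_rows([
  {"rz":0.323,"gripper":-1},
  {"rz":0.323,"gripper":-1},
  {"rz":0.323,"gripper":-1},
  {"rz":0.323,"gripper":-1},
  {"rz":0.323,"gripper":-1},
  {"rz":0.323,"gripper":-1},
  {"rz":0.323,"gripper":-1},
  {"rz":0.323,"gripper":-1},
  {"gripper":-1},
], grip_force=15)

```text
invalid input at $.motion[0]: expected keys tx, ty, tz, rx, ry, rz, gripper
```

```bash
cat >> h.py <<'E'
def go(x,y,z,yaw=85.4):
    s=env.state(); R=Ro.from_euler("xyz",s["ee_rot"],degrees=True)
    d=R.inv().apply(np.array([x,y,z])-s["ee_pos"])
    w=(R.inv()*Ro.from_euler("xyz",[180,0,yaw],degrees=True)).as_rotvec(degrees=True)
    n=int(np.ceil(max(np.linalg.norm(d)/55,np.linalg.norm(w)/9,1)))
    print("at",s["ee_pos"].round(1),s["ee_rot"].round(2),"t",round(s["time_s"],2),"| total t",(d/500).round(4),"r",(w/30).round(4),"| rows",n,"each",(d/500/n).round(4),(w/30/n).round(4))
E
python3 -c "
from h import *
go(469,-293,214)
g=grab('scene');h,s,v=hsv(g)
m=(s<60)&(v>120);m[:110]=0;m[240:]=0;m[:,:140]=0;m[:,400:]=0
for b in blobs(m,20,1500):
    print(b[0].round(1),b[1],[ray(g,*b[2][0],z)[:2].round(1) for z in (39,57,75,93)])
"
```

```text
at [168.1 549.6 213.4] [-179.94   -0.    162.99] t 0.2 | total t [-1.0684e+00 -1.4354e+00  4.0000e-04] r [-1.8000e-03  1.4000e-03  2.5864e+00] | rows 17 each [-0.0628 -0.0844  0.    ] [-1.000e-04  1.000e-04  1.521e-01]
[142.9 112. ] 38 [array([ 388.3, -468.1]), array([ 409.1, -446. ]), array([ 429.8, -423.9]), array([ 450.6, -401.8])]
[334.8 116.8] 521 [array([99.2, 40.7]), array([127.7,  49.2]), array([156.1,  57.8]), array([184.6,  66.4])]
[168.5 125.8] 269 [array([ 407.7, -353.4]), array([ 428. , -334.3]), array([ 448.2, -315.3]), array([ 468.5, -296.2])]
[223.1 150.7] 237 [array([ 427.2, -149.9]), array([ 447. , -136.2]), array([ 466.7, -122.6]), array([ 486.4, -108.9])]
[303.2 190.3] 147 [array([461.6, 105.7]), array([480.4, 112.5]), array([499.2, 119.4]), array([518.1, 126.3])]
[371.1 203.8] 238 [array([422.6, 264.4]), array([442.4, 267. ]), array([462.3, 269.7]), array([482.2, 272.3])]
```

The scene camera agrees with the top one to within about 3 mm.

Request:
send_rows([
  {"tx":0,"ty":0,"tz":0,"rx":0,"ry":0,"rz":0.323,"gripper":-1},
  {"tx":0,"ty":0,"tz":0,"rx":0,"ry":0,"rz":0.323,"gripper":-1},
  {"tx":0,"ty":0,"tz":0,"rx":0,"ry":0,"rz":0.323,"gripper":-1},
  {"tx":0,"ty":0,"tz":0,"rx":0,"ry":0,"rz":0.323,"gripper":-1},
  {"tx":0,"ty":0,"tz":0,"rx":0,"ry":0,"rz":0.323,"gripper":-1},
  {"tx":0,"ty":0,"tz":0,"rx":0,"ry":0,"rz":0.323,"gripper":-1},
  {"tx":0,"ty":0,"tz":0,"rx":0,"ry":0,"rz":0.323,"gripper":-1},
  {"tx":0,"ty":0,"tz":0,"rx":0,"ry":0,"rz":0.323,"gripper":-1},
  {"tx":0,"ty":0,"tz":0,"rx":0,"ry":0,"rz":0,"gripper":-1},
], grip_force=15)

```text
time_s: 1.38
ee_pos: [168.1, 549.8, 213.8]
ee_rot: [-180.0, 0.0, 85.6]
force: [-0.3, -0.1, 0.1]
gripper_width: 91.6
gripper_force: 0.0
```

```bash
python3 -c "
from h import *
go(469,-293,214)"
```

```text
at [168.1 549.8 213.8] [-1.800e+02  2.000e-02  8.559e+01] t 1.38 | total t [-1.6343  0.7296  0.    ] r [-0.0001  0.0005  0.0063] | rows 17 each [-0.0961  0.0429  0.    ] [-0.      0.      0.0004]
```

Request:
send_rows([
  {"tx":-0.0908,"ty":0.0405,"tz":0,"rx":0,"ry":0,"rz":0,"gripper":-1},
  {"tx":-0.0908,"ty":0.0405,"tz":0,"rx":0,"ry":0,"rz":0,"gripper":-1},
  {"tx":-0.0908,"ty":0.0405,"tz":0,"rx":0,"ry":0,"rz":0,"gripper":-1},
  {"tx":-0.0908,"ty":0.0405,"tz":0,"rx":0,"ry":0,"rz":0,"gripper":-1},
  {"tx":-0.0908,"ty":0.0405,"tz":0,"rx":0,"ry":0,"rz":0,"gripper":-1},
  {"tx":-0.0908,"ty":0.0405,"tz":0,"rx":0,"ry":0,"rz":0,"gripper":-1},
  {"tx":-0.0908,"ty":0.0405,"tz":0,"rx":0,"ry":0,"rz":0,"gripper":-1},
  {"tx":-0.0908,"ty":0.0405,"tz":0,"rx":0,"ry":0,"rz":0,"gripper":-1},
  {"tx":-0.0908,"ty":0.0405,"tz":0,"rx":0,"ry":0,"rz":0,"gripper":-1},
])

```text
time_s: 2.5
ee_pos: [317.9, 126.7, 214.2]
ee_rot: [179.9, -0.0, 85.7]
force: [1.2, 0.8, 0.1]
gripper_width: 91.3
gripper_force: 0.0
```

Request:
send_rows([
  {"tx":-0.0908,"ty":0.0405,"tz":0,"rx":0,"ry":0,"rz":0,"gripper":-1},
  {"tx":-0.0908,"ty":0.0405,"tz":0,"rx":0,"ry":0,"rz":0,"gripper":-1},
  {"tx":-0.0908,"ty":0.0405,"tz":0,"rx":0,"ry":0,"rz":0,"gripper":-1},
  {"tx":-0.0908,"ty":0.0405,"tz":0,"rx":0,"ry":0,"rz":0,"gripper":-1},
  {"tx":-0.0908,"ty":0.0405,"tz":0,"rx":0,"ry":0,"rz":0,"gripper":-1},
  {"tx":-0.0908,"ty":0.0405,"tz":0,"rx":0,"ry":0,"rz":0,"gripper":-1},
  {"tx":-0.0908,"ty":0.0405,"tz":0,"rx":0,"ry":0,"rz":0,"gripper":-1},
  {"tx":-0.0908,"ty":0.0405,"tz":0,"rx":0,"ry":0,"rz":0,"gripper":-1},
  {"tx":-0.0908,"ty":0.0405,"tz":0,"rx":0,"ry":0,"rz":0,"gripper":-1},
  {"tx":0,"ty":0,"tz":0,"rx":0,"ry":0,"rz":0,"gripper":-1},
])

```text
time_s: 3.75
ee_pos: [467.8, -296.3, 213.2]
ee_rot: [180.0, 0.0, 85.5]
force: [-0.3, 0.6, 0.7]
gripper_width: 91.0
gripper_force: 0.0
```

```bash
cat >> h.py <<'E'
def wlid(z,save=None):
    f=grab("wrist"); h,s,v=hsv(f)
    if save: cv2.imwrite(save,f["frame"][:,:,::-1])
    for b in blobs((s<50)&(v>120),800,60000): print("lid",b[0].round(0),b[1],b[2][1],ray(f,*b[2][0],z).round(1))
E
python3 -c "
from h import *
wlid(100,'pics/w4.png')
go(469,-293,41)"
```

```text
lid [242.  18.] 1759 (42.93257522583008, 53.08381652832031) [ 467.3 -131.4  100. ]
lid [258. 188.] 2114 (50.85539245605469, 51.14483642578125) [ 469.1 -292.3  100. ]
lid [271. 301.] 1489 (28.20368003845215, 78.34417724609375) [ 473.  -438.5  100. ]
lid [200. 307.] 1771 (44.86331558227539, 67.94953155517578) [ 384.9 -443.6  100. ]
at [ 466.9 -294.4  213.2] [-1.7994e+02 -6.0000e-02  8.5490e+01] t 3.8 | total t [0.0027 0.0043 0.3444] r [-0.0021 -0.0019  0.003 ] | rows 4 each [0.0007 0.0011 0.0861] [-0.0005 -0.0005  0.0008]
```

View pics/w4.png

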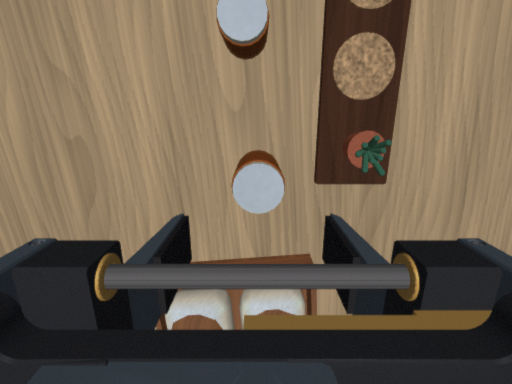

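The wrist view shows the jar 4 lid at (258,188), centred at (469,-292). Jar 3 is above it at (242,18) and the board is on the right. Going down to grip.

Request:
send_rows([
  {"tx":0,"ty":0,"tz":0.08,"rx":0,"ry":0,"rz":0,"gripper":-1},
  {"tx":0,"ty":0,"tz":0.08,"rx":0,"ry":0,"rz":0,"gripper":-1},
  {"tx":0,"ty":0,"tz":0.08,"rx":0,"ry":0,"rz":0,"gripper":-1},
  {"tx":0,"ty":0,"tz":0.066,"rx":0,"ry":0,"rz":0,"gripper":-1},
  {"tx":0,"ty":0,"tz":0.04,"rx":0,"ry":0,"rz":0,"gripper":-1},
  {"tx":0,"ty":0,"tz":0,"rx":0,"ry":0,"rz":0,"gripper":-1},
  {"tx":0,"ty":0,"tz":0,"rx":0,"ry":0,"rz":0,"gripper":1},
  {"tx":0,"ty":0,"tz":0,"rx":0,"ry":0,"rz":0,"gripper":1},
  {"tx":0,"ty":0,"tz":0,"rx":0,"ry":0,"rz":0,"gripper":1},
  {"tx":0,"ty":0,"tz":0,"rx":0,"ry":0,"rz":0,"gripper":1},
  {"tx":0,"ty":0,"tz":0,"rx":0,"ry":0,"rz":0,"gripper":1},
  {"tx":0,"ty":0,"tz":0,"rx":0,"ry":0,"rz":0,"gripper":1},
], grip_force=20)

```text
time_s: 5.3
ee_pos: [468.2, -294.0, 41.8]
ee_rot: [179.8, 0.1, 85.5]
force: [3.4, -0.4, 4.9]
gripper_width: 60.8
gripper_force: 20.0
```

```bash
python3 -c "
from h import *
s=env.state();print(s['gripper_width'],s['gripper_force'],s['force'])
go(469,-293,41)"
```

```text
60.80114599656751 20.00063270330429 [ 3.44314262 -0.44310509  4.91211911]
at [ 468.2 -294.    41.8] [1.7984e+02 5.0000e-02 8.5460e+01] t 5.3 | total t [0.0022 0.0014 0.0017] r [0.0052 0.0018 0.0021] | rows 1 each [0.0022 0.0014 0.0017] [0.0052 0.0018 0.0021]
```

Request:
send_rows([
  {"tx":0,"ty":0,"tz":-0.04,"rx":0,"ry":0,"rz":0,"gripper":1},
  {"tx":0,"ty":0,"tz":-0.08,"rx":0,"ry":0,"rz":0,"gripper":1},
  {"tx":0,"ty":0,"tz":-0.08,"rx":0,"ry":0,"rz":0,"gripper":1},
  {"tx":0,"ty":0,"tz":-0.08,"rx":0,"ry":0,"rz":0,"gripper":1},
])

```text
time_s: 5.8
ee_pos: [465.6, -293.0, 180.8]
ee_rot: [-179.8, -0.1, 85.5]
force: [0.5, 0.2, -2.5]
gripper_width: 60.3
gripper_force: 20.0
```

Request:
send_rows([
  {"tx":0.0434,"ty":0.013,"tz":0,"rx":0,"ry":0,"rz":0,"gripper":1},
  {"tx":0.0867,"ty":0.0261,"tz":0,"rx":0,"ry":0,"rz":0,"gripper":1},
  {"tx":0.0867,"ty":0.0261,"tz":0,"rx":0,"ry":0,"rz":0,"gripper":1},
  {"tx":0.0867,"ty":0.0261,"tz":0,"rx":0,"ry":0,"rz":0,"gripper":1},
  {"tx":0.0867,"ty":0.0261,"tz":0,"rx":0,"ry":0,"rz":0,"gripper":1},
  {"tx":0.0867,"ty":0.0261,"tz":0,"rx":0,"ry":0,"rz":0,"gripper":1},
  {"tx":0.0867,"ty":0.0261,"tz":0,"rx":0,"ry":0,"rz":0,"gripper":1},
  {"tx":0.0867,"ty":0.0261,"tz":0,"rx":0,"ry":0,"rz":0,"gripper":1},
  {"tx":0.0867,"ty":0.0261,"tz":0,"rx":0,"ry":0,"rz":0,"gripper":1},
  {"tx":0.0867,"ty":0.0261,"tz":0,"rx":0,"ry":0,"rz":0,"gripper":1},
  {"tx":0.0434,"ty":0.013,"tz":0,"rx":0,"ry":0,"rz":0,"gripper":1},
  {"tx":0,"ty":0,"tz":0,"rx":0,"ry":0,"rz":0,"gripper":1},
])

```text
time_s: 7.3
ee_pos: [630.7, 128.9, 179.6]
ee_rot: [-179.8, 0.1, 85.6]
force: [0.4, -0.0, -2.2]
gripper_width: 60.8
gripper_force: 20.0
```

```bash
python3 -c "
from h import *
wlid(240,'pics/w4b.png')
go(633.4,128.7,59)"
```

```text
lid [54. 67.] 1684 (41.896148681640625, 49.459346771240234) [563.3 231.1 240. ]
lid [503. 202.] 1835 (19.976221084594727, 195.02423095703125) [739.4 151.1 240. ]
lid [257. 247.] 3180 (40.62731170654297, 112.33871459960938) [632.3 152.1 240. ]
lid [256. 301.] 2793 (27.4755802154541, 144.9870147705078) [630.  123.4 240. ]
at [630.5 127.8 179.9] [-1.7985e+02  1.1000e-01  8.5520e+01] t 7.35 | total t [0.0028 0.0064 0.2417] r [-0.0051  0.0036  0.004 ] | rows 3 each [0.0009 0.0021 0.0806] [-0.0017  0.0012  0.0013]
```

View pics/w4b.png

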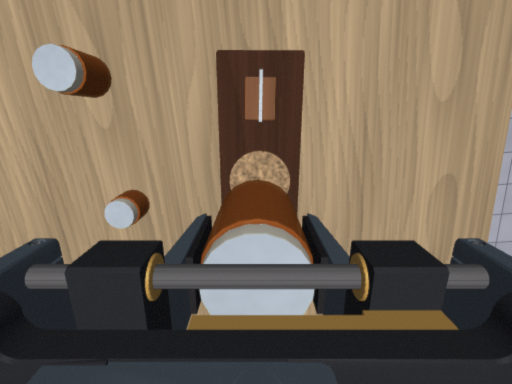

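Jar 4 is held upright and centred between the fingers above the end coaster (258,180), with the card at (261,97) clear. Lowering.

Request:
send_rows([
  {"tx":0,"ty":0.004,"tz":0.06,"rx":0,"ry":0,"rz":0,"gripper":1},
  {"tx":0,"ty":0,"tz":0.08,"rx":0,"ry":0,"rz":0,"gripper":1},
  {"tx":0,"ty":0,"tz":0.06,"rx":0,"ry":0,"rz":0,"gripper":1},
  {"tx":0,"ty":0,"tz":0.03,"rx":0,"ry":0,"rz":0,"gripper":1},
  {"tx":0,"ty":0,"tz":0.006,"rx":0,"ry":0,"rz":0,"gripper":1},
  {"tx":0,"ty":0,"tz":0,"rx":0,"ry":0,"rz":0,"gripper":1},
  {"tx":0,"ty":0,"tz":0,"rx":0,"ry":0,"rz":0,"gripper":1},
])

```text
time_s: 8.22
ee_pos: [634.2, 128.3, 64.4]
ee_rot: [179.9, -0.0, 85.5]
force: [0.2, 0.3, -2.4]
gripper_width: 60.7
gripper_force: 20.0
```

```bash
python3 -c "
from h import *
go(633.4,128.7,59); print(env.state()['force'])"
```

```text
at [634.2 128.3  64.4] [ 1.7985e+02 -4.0000e-02  8.5470e+01] t 8.22 | total t [ 0.0007 -0.0017  0.0108] r [ 0.0049 -0.0013  0.0024] | rows 1 each [ 0.0007 -0.0017  0.0108] [ 0.0049 -0.0013  0.0024]
[ 0.17546804  0.25293518 -2.35140642]
```

Request:
send_rows([
  {"tx":0,"ty":-0.002,"tz":0.004,"rx":0,"ry":0,"rz":0,"gripper":1},
  {"tx":0,"ty":0,"tz":0.003,"rx":0,"ry":0,"rz":0,"gripper":1},
  {"tx":0,"ty":0,"tz":0.002,"rx":0,"ry":0,"rz":0,"gripper":1},
  {"tx":0,"ty":0,"tz":0,"rx":0,"ry":0,"rz":0,"gripper":1},
])

```text
time_s: 8.72
ee_pos: [632.3, 128.4, 59.8]
ee_rot: [180.0, -0.0, 85.5]
force: [-1.7, -0.2, 4.4]
gripper_width: 60.8
gripper_force: 20.0
```

Request:
send_rows([
  {"tx":0,"ty":0,"tz":0,"rx":0,"ry":0,"rz":0,"gripper":-1},
  {"tx":0,"ty":0,"tz":0,"rx":0,"ry":0,"rz":0,"gripper":-1},
  {"tx":0,"ty":0,"tz":0,"rx":0,"ry":0,"rz":0,"gripper":-1},
  {"tx":0,"ty":0,"tz":0,"rx":0,"ry":0,"rz":0,"gripper":-1},
  {"tx":0,"ty":0,"tz":-0.06,"rx":0,"ry":0,"rz":0,"gripper":-1},
  {"tx":0,"ty":0,"tz":-0.08,"rx":0,"ry":0,"rz":0,"gripper":-1},
  {"tx":0,"ty":0,"tz":-0.08,"rx":0,"ry":0,"rz":0,"gripper":-1},
  {"tx":0,"ty":0,"tz":-0.09,"rx":0,"ry":0,"rz":0,"gripper":-1},
  {"tx":0,"ty":0,"tz":0,"rx":0,"ry":0,"rz":0,"gripper":-1},
])

```text
time_s: 9.85
ee_pos: [634.5, 128.7, 218.0]
ee_rot: [179.5, -0.1, 85.5]
force: [-0.2, -0.3, -0.4]
gripper_width: 91.3
gripper_force: 0.0
```

```bash
python3 -c "
from h import *
wlid(118)
go(466.7,-120.6,214)"
```

```text
lid [493. 143.] 8364 (43.307804107666016, 355.5322570800781) [876.9 113.7 118. ]
lid [73. 74.] 1308 (36.710960388183594, 43.434608459472656) [477.1 257.4 118. ]
lid [254. 194.] 2272 (52.72331237792969, 53.08548355102539) [632.1 130.4 118. ]
at [633.1 128.4 215.2] [ 1.7979e+02 -6.0000e-02  8.5480e+01] t 9.9 | total t [-0.5228 -0.2924  0.0008] r [ 0.007  -0.0021  0.0025] | rows 6 each [-0.0871 -0.0487  0.0001] [ 0.0012 -0.0003  0.0004]
```

Request:
send_rows([
  {"tx":-0.0748,"ty":-0.0421,"tz":0,"rx":0,"ry":0,"rz":0,"gripper":-1},
  {"tx":-0.0748,"ty":-0.0421,"tz":0,"rx":0,"ry":0,"rz":0,"gripper":-1},
  {"tx":-0.0748,"ty":-0.0421,"tz":0,"rx":0,"ry":0,"rz":0,"gripper":-1},
  {"tx":-0.0748,"ty":-0.0421,"tz":0,"rx":0,"ry":0,"rz":0,"gripper":-1},
  {"tx":-0.0748,"ty":-0.0421,"tz":0,"rx":0,"ry":0,"rz":0,"gripper":-1},
  {"tx":-0.0748,"ty":-0.0421,"tz":0,"rx":0,"ry":0,"rz":0,"gripper":-1},
  {"tx":-0.0748,"ty":-0.0421,"tz":0,"rx":0,"ry":0,"rz":0,"gripper":-1},
  {"tx":0,"ty":0,"tz":0,"rx":0,"ry":0,"rz":0,"gripper":-1},
  {"tx":0,"ty":0,"tz":0,"rx":0,"ry":0,"rz":0,"gripper":-1},
])

```text
time_s: 11.02
ee_pos: [464.6, -120.6, 212.5]
ee_rot: [-179.9, -0.1, 85.4]
force: [1.6, 0.1, 0.6]
gripper_width: 91.3
gripper_force: 0.0
```

```bash
python3 -c "
from h import *
wlid(82)
go(466.7,-120.6,26)"
```

```text
lid [259. 186.] 1454 (42.005184173583984, 42.2890625) [ 466.9 -119.7   82. ]
at [ 464.9 -120.4  212.7] [-1.7994e+02 -4.0000e-02  8.5510e+01] t 11.07 | total t [-0.0004  0.004   0.3734] r [-0.002  -0.0015  0.0035] | rows 4 each [-0.0001  0.001   0.0934] [-0.0005 -0.0004  0.0009]
```

Request:
send_rows([
  {"tx":0,"ty":0.002,"tz":0.08,"rx":0,"ry":0,"rz":0,"gripper":-1},
  {"tx":0,"ty":0,"tz":0.08,"rx":0,"ry":0,"rz":0,"gripper":-1},
  {"tx":0,"ty":0,"tz":0.08,"rx":0,"ry":0,"rz":0,"gripper":-1},
  {"tx":0,"ty":0,"tz":0.08,"rx":0,"ry":0,"rz":0,"gripper":-1},
  {"tx":0,"ty":0,"tz":0.055,"rx":0,"ry":0,"rz":0,"gripper":-1},
  {"tx":0,"ty":0,"tz":0,"rx":0,"ry":0,"rz":0,"gripper":-1},
  {"tx":0,"ty":0,"tz":0,"rx":0,"ry":0,"rz":0,"gripper":1},
  {"tx":0,"ty":0,"tz":0,"rx":0,"ry":0,"rz":0,"gripper":1},
  {"tx":0,"ty":0,"tz":0,"rx":0,"ry":0,"rz":0,"gripper":1},
  {"tx":0,"ty":0,"tz":0,"rx":0,"ry":0,"rz":0,"gripper":1},
  {"tx":0,"ty":0,"tz":0,"rx":0,"ry":0,"rz":0,"gripper":1},
  {"tx":0,"ty":0,"tz":0,"rx":0,"ry":0,"rz":0,"gripper":1},
])

```text
time_s: 12.58
ee_pos: [466.6, -121.4, 26.6]
ee_rot: [179.9, 0.0, 85.5]
force: [1.2, -0.4, 5.9]
gripper_width: 53.5
gripper_force: 20.0
```

Request:
send_rows([
  {"tx":0,"ty":0,"tz":-0.04,"rx":0,"ry":0,"rz":0,"gripper":1},
  {"tx":0,"ty":0,"tz":-0.07,"rx":0,"ry":0,"rz":0,"gripper":1},
  {"tx":0,"ty":0,"tz":-0.07,"rx":0,"ry":0,"rz":0,"gripper":1},
  {"tx":0,"ty":0,"tz":-0.06,"rx":0,"ry":0,"rz":0,"gripper":1},
  {"tx":0.0538,"ty":0.0485,"tz":0,"rx":0,"ry":0,"rz":0,"gripper":1},
  {"tx":0.0538,"ty":0.0485,"tz":0,"rx":0,"ry":0,"rz":0,"gripper":1},
  {"tx":0.0538,"ty":0.0485,"tz":0,"rx":0,"ry":0,"rz":0,"gripper":1},
  {"tx":0.0538,"ty":0.0485,"tz":0,"rx":0,"ry":0,"rz":0,"gripper":1},
  {"tx":0.0538,"ty":0.0485,"tz":0,"rx":0,"ry":0,"rz":0,"gripper":1},
  {"tx":0.0538,"ty":0.0485,"tz":0,"rx":0,"ry":0,"rz":0,"gripper":1},
  {"tx":0,"ty":0,"tz":0,"rx":0,"ry":0,"rz":0,"gripper":1},
  {"tx":0,"ty":0,"tz":0,"rx":0,"ry":0,"rz":0,"gripper":1},
])

```text
time_s: 14.08
ee_pos: [622.1, 27.9, 144.7]
ee_rot: [-179.8, 0.0, 85.5]
force: [0.7, 0.1, -1.7]
gripper_width: 53.8
gripper_force: 20.0
```

```bash
python3 -c "
from h import *
wlid(202)
go(625.5,28.8,44)"
```

```text
lid [260.  79.] 5865 (82.19436645507812, 88.97367858886719) [630.7 120.2 202. ]
lid [ 87. 129.] 1112 (34.97785568237305, 38.77507400512695) [559.5 107.4 202. ]
lid [256. 248.] 2492 (36.66457748413086, 96.96336364746094) [623.5  48.6 202. ]
lid [256. 301.] 2229 (27.472354888916016, 114.4704360961914) [621.3  20.2 202. ]
at [622.2  27.7 145. ] [-1.7984e+02  3.0000e-02  8.5460e+01] t 14.12 | total t [0.0029 0.007  0.2021] r [-0.0054  0.0011  0.0019] | rows 2 each [0.0014 0.0035 0.101 ] [-0.0027  0.0006  0.0009]
```

Request:
send_rows([
  {"tx":0.001,"ty":0.002,"tz":0.05,"rx":0,"ry":0,"rz":0,"gripper":1},
  {"tx":0,"ty":0,"tz":0.07,"rx":0,"ry":0,"rz":0,"gripper":1},
  {"tx":0,"ty":0,"tz":0.05,"rx":0,"ry":0,"rz":0,"gripper":1},
  {"tx":0,"ty":0,"tz":0.025,"rx":0,"ry":0,"rz":0,"gripper":1},
  {"tx":0,"ty":0,"tz":0,"rx":0,"ry":0,"rz":0,"gripper":1},
  {"tx":0,"ty":0,"tz":0,"rx":0,"ry":0,"rz":0,"gripper":1},
])

```text
time_s: 14.88
ee_pos: [625.4, 28.5, 49.7]
ee_rot: [179.9, -0.0, 85.5]
force: [-0.4, 0.1, -2.0]
gripper_width: 53.6
gripper_force: 20.0
```

Request:
send_rows([
  {"tx":0,"ty":0,"tz":0.004,"rx":0,"ry":0,"rz":0,"gripper":1},
  {"tx":0,"ty":0,"tz":0.003,"rx":0,"ry":0,"rz":0,"gripper":1},
  {"tx":0,"ty":0,"tz":0.002,"rx":0,"ry":0,"rz":0,"gripper":1},
  {"tx":0,"ty":0,"tz":0,"rx":0,"ry":0,"rz":0,"gripper":1},
])

```text
time_s: 15.38
ee_pos: [624.7, 28.8, 44.6]
ee_rot: [180.0, -0.0, 85.5]
force: [-0.7, 1.4, 3.1]
gripper_width: 53.7
gripper_force: 20.0
```

Request:
send_rows([
  {"tx":0,"ty":0,"tz":0,"rx":0,"ry":0,"rz":0,"gripper":-1},
  {"tx":0,"ty":0,"tz":0,"rx":0,"ry":0,"rz":0,"gripper":-1},
  {"tx":0,"ty":0,"tz":0,"rx":0,"ry":0,"rz":0,"gripper":-1},
  {"tx":0,"ty":0,"tz":0,"rx":0,"ry":0,"rz":0,"gripper":-1},
  {"tx":0,"ty":0,"tz":-0.06,"rx":0,"ry":0,"rz":0,"gripper":-1},
  {"tx":0,"ty":0,"tz":-0.08,"rx":0,"ry":0,"rz":0,"gripper":-1},
  {"tx":0,"ty":0,"tz":-0.1,"rx":0,"ry":0,"rz":0,"gripper":-1},
  {"tx":0,"ty":0,"tz":-0.1,"rx":0,"ry":0,"rz":0,"gripper":-1},
  {"tx":0,"ty":0,"tz":0,"rx":0,"ry":0,"rz":0,"gripper":-1},
])

```text
time_s: 16.5
ee_pos: [627.1, 28.8, 219.0]
ee_rot: [179.4, -0.1, 85.5]
force: [0.6, -0.1, -0.6]
gripper_width: 91.3
gripper_force: 0.0
```

Request:
send_rows([
  {"tx":0.0636,"ty":-0.0574,"tz":0,"rx":0,"ry":0,"rz":0,"gripper":-1},
  {"tx":0.0636,"ty":-0.0574,"tz":0,"rx":0,"ry":0,"rz":0,"gripper":-1},
  {"tx":0.0636,"ty":-0.0574,"tz":0,"rx":0,"ry":0,"rz":0,"gripper":-1},
  {"tx":0.0636,"ty":-0.0574,"tz":0,"rx":0,"ry":0,"rz":0,"gripper":-1},
  {"tx":0.0636,"ty":-0.0574,"tz":0,"rx":0,"ry":0,"rz":0,"gripper":-1},
  {"tx":0.0636,"ty":-0.0574,"tz":0,"rx":0,"ry":0,"rz":0,"gripper":-1},
  {"tx":0.0636,"ty":-0.0574,"tz":0,"rx":0,"ry":0,"rz":0,"gripper":-1},
  {"tx":0,"ty":0,"tz":0,"rx":0,"ry":0,"rz":0,"gripper":-1},
  {"tx":0,"ty":0,"tz":0,"rx":0,"ry":0,"rz":0,"gripper":-1},
])

```text
time_s: 17.62
ee_pos: [441.8, 266.0, 213.3]
ee_rot: [-180.0, 0.1, 85.5]
force: [1.0, -1.2, 0.3]
gripper_width: 91.3
gripper_force: 0.0
```

```bash
python3 -c "
from h import *
wlid(64,'pics/w2.png')
go(443.7,267,15)"
```

```text
lid [258. 182.] 962 (33.914798736572266, 34.31441879272461) [443.9 267.9  64. ]
at [442.2 265.7 213.4] [-1.7998e+02  5.0000e-02  8.5440e+01] t 17.68 | total t [0.0031 0.003  0.3968] r [-0.0007  0.0016  0.0014] | rows 4 each [0.0008 0.0007 0.0992] [-0.0002  0.0004  0.0003]
```

View pics/w2.png

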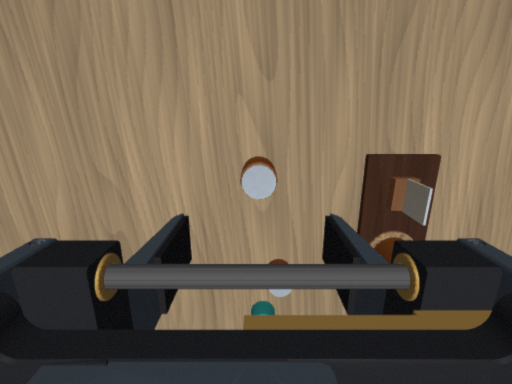

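Jar 2's lid (258,182) is where expected, jar 1 shows at (280,280), and the card (412,200) is undisturbed and clear. Gripping.

Request:
send_rows([
  {"tx":0.002,"ty":0.001,"tz":0.08,"rx":0,"ry":0,"rz":0,"gripper":-1},
  {"tx":0,"ty":0,"tz":0.09,"rx":0,"ry":0,"rz":0,"gripper":-1},
  {"tx":0,"ty":0,"tz":0.09,"rx":0,"ry":0,"rz":0,"gripper":-1},
  {"tx":0,"ty":0,"tz":0.08,"rx":0,"ry":0,"rz":0,"gripper":-1},
  {"tx":0,"ty":0,"tz":0.058,"rx":0,"ry":0,"rz":0,"gripper":-1},
  {"tx":0,"ty":0,"tz":0,"rx":0,"ry":0,"rz":0,"gripper":-1},
  {"tx":0,"ty":0,"tz":0,"rx":0,"ry":0,"rz":0,"gripper":1},
  {"tx":0,"ty":0,"tz":0,"rx":0,"ry":0,"rz":0,"gripper":1},
  {"tx":0,"ty":0,"tz":0,"rx":0,"ry":0,"rz":0,"gripper":1},
  {"tx":0,"ty":0,"tz":0,"rx":0,"ry":0,"rz":0,"gripper":1},
  {"tx":0,"ty":0,"tz":0,"rx":0,"ry":0,"rz":0,"gripper":1},
  {"tx":0,"ty":0,"tz":0,"rx":0,"ry":0,"rz":0,"gripper":1},
], grip_force=15)

```text
time_s: 19.18
ee_pos: [443.0, 267.7, 15.4]
ee_rot: [179.9, -0.0, 85.5]
force: [1.1, -0.6, 3.2]
gripper_width: 46.9
gripper_force: 15.0
```

Request:
send_rows([
  {"tx":0,"ty":0,"tz":-0.04,"rx":0,"ry":0,"rz":0,"gripper":1},
  {"tx":0,"ty":0,"tz":-0.08,"rx":0,"ry":0,"rz":0,"gripper":1},
  {"tx":0,"ty":0,"tz":-0.08,"rx":0,"ry":0,"rz":0,"gripper":1},
  {"tx":0,"ty":0,"tz":-0.08,"rx":0,"ry":0,"rz":0,"gripper":1},
  {"tx":0,"ty":0,"tz":0,"rx":0,"ry":0,"rz":0,"gripper":1},
])

```text
time_s: 19.8
ee_pos: [443.7, 268.3, 157.4]
ee_rot: [179.7, -0.2, 85.5]
force: [0.0, -0.1, -2.2]
gripper_width: 46.9
gripper_force: 15.0
```

Request:
send_rows([
  {"tx":-0.04,"ty":0.025,"tz":0,"rx":0,"ry":0,"rz":0,"gripper":1},
  {"tx":-0.08,"ty":0.05,"tz":0,"rx":0,"ry":0,"rz":0,"gripper":1},
  {"tx":-0.08,"ty":0.05,"tz":0,"rx":0,"ry":0,"rz":0,"gripper":1},
  {"tx":-0.08,"ty":0.05,"tz":0,"rx":0,"ry":0,"rz":0,"gripper":1},
  {"tx":-0.08,"ty":0.05,"tz":0,"rx":0,"ry":0,"rz":0,"gripper":1},
  {"tx":-0.08,"ty":0.05,"tz":0,"rx":0,"ry":0,"rz":0,"gripper":1},
  {"tx":-0.08,"ty":0.05,"tz":0,"rx":0,"ry":0,"rz":0,"gripper":1},
  {"tx":-0.08,"ty":0.05,"tz":0,"rx":0,"ry":0,"rz":0,"gripper":1},
  {"tx":-0.048,"ty":0.024,"tz":0,"rx":0,"ry":0,"rz":0,"gripper":1},
  {"tx":0,"ty":0,"tz":0,"rx":0,"ry":0,"rz":0,"gripper":1},
  {"tx":0,"ty":0,"tz":0,"rx":0,"ry":0,"rz":0,"gripper":1},
])

```text
time_s: 21.18
ee_pos: [614.5, -70.5, 153.3]
ee_rot: [-179.8, -0.1, 85.5]
force: [0.4, -0.2, -1.2]
gripper_width: 46.3
gripper_force: 15.0
```

```bash
python3 -c "
from h import *
go(617.6,-70.8,33)"
```

```text
at [614.5 -70.5 153.3] [-1.7979e+02 -5.0000e-02  8.5480e+01] t 21.18 | total t [-0.0003  0.0072  0.2405] r [-0.007  -0.0018  0.0026] | rows 3 each [-0.0001  0.0024  0.0802] [-0.0023 -0.0006  0.0009]
```

Request:
send_rows([
  {"tx":0,"ty":0.001,"tz":0.06,"rx":0,"ry":0,"rz":0,"gripper":1},
  {"tx":0,"ty":0,"tz":0.08,"rx":0,"ry":0,"rz":0,"gripper":1},
  {"tx":0,"ty":0,"tz":0.06,"rx":0,"ry":0,"rz":0,"gripper":1},
  {"tx":0,"ty":0,"tz":0.035,"rx":0,"ry":0,"rz":0,"gripper":1},
  {"tx":0,"ty":0,"tz":0,"rx":0,"ry":0,"rz":0,"gripper":1},
  {"tx":0,"ty":0,"tz":0,"rx":0,"ry":0,"rz":0,"gripper":1},
])

```text
time_s: 21.92
ee_pos: [617.2, -71.1, 38.7]
ee_rot: [179.9, -0.0, 85.5]
force: [0.1, 0.2, -2.5]
gripper_width: 46.7
gripper_force: 15.0
```

Request:
send_rows([
  {"tx":0,"ty":0,"tz":0.004,"rx":0,"ry":0,"rz":0,"gripper":1},
  {"tx":0,"ty":0,"tz":0.003,"rx":0,"ry":0,"rz":0,"gripper":1},
  {"tx":0,"ty":0,"tz":0.002,"rx":0,"ry":0,"rz":0,"gripper":1},
  {"tx":0,"ty":0,"tz":0,"rx":0,"ry":0,"rz":0,"gripper":1},
])

```text
time_s: 22.42
ee_pos: [616.4, -71.4, 33.4]
ee_rot: [180.0, -0.0, 85.5]
force: [-0.9, 1.0, 1.6]
gripper_width: 46.8
gripper_force: 15.0
```

Request:
send_rows([
  {"tx":0,"ty":0,"tz":0,"rx":0,"ry":0,"rz":0,"gripper":-1},
  {"tx":0,"ty":0,"tz":0,"rx":0,"ry":0,"rz":0,"gripper":-1},
  {"tx":0,"ty":0,"tz":0,"rx":0,"ry":0,"rz":0,"gripper":-1},
  {"tx":0,"ty":0,"tz":0,"rx":0,"ry":0,"rz":0,"gripper":-1},
  {"tx":0,"ty":0,"tz":-0.06,"rx":0,"ry":0,"rz":0,"gripper":-1},
  {"tx":0,"ty":0,"tz":-0.1,"rx":0,"ry":0,"rz":0,"gripper":-1},
  {"tx":0,"ty":0,"tz":-0.1,"rx":0,"ry":0,"rz":0,"gripper":-1},
  {"tx":0,"ty":0,"tz":-0.1,"rx":0,"ry":0,"rz":0,"gripper":-1},
  {"tx":0,"ty":0,"tz":0,"rx":0,"ry":0,"rz":0,"gripper":-1},
])

```text
time_s: 23.55
ee_pos: [618.7, -71.7, 217.9]
ee_rot: [179.4, 0.0, 85.5]
force: [0.4, 0.3, -0.4]
gripper_width: 91.4
gripper_force: 0.0
```

Request:
send_rows([
  {"tx":0.055,"ty":-0.0563,"tz":0,"rx":0,"ry":0,"rz":0,"gripper":-1},
  {"tx":0.055,"ty":-0.0563,"tz":0,"rx":0,"ry":0,"rz":0,"gripper":-1},
  {"tx":0.055,"ty":-0.0563,"tz":0,"rx":0,"ry":0,"rz":0,"gripper":-1},
  {"tx":0.055,"ty":-0.0563,"tz":0,"rx":0,"ry":0,"rz":0,"gripper":-1},
  {"tx":0.055,"ty":-0.0563,"tz":0,"rx":0,"ry":0,"rz":0,"gripper":-1},
  {"tx":0.055,"ty":-0.0563,"tz":0,"rx":0,"ry":0,"rz":0,"gripper":-1},
  {"tx":0,"ty":0,"tz":0,"rx":0,"ry":0,"rz":0,"gripper":-1},
  {"tx":0,"ty":0,"tz":0,"rx":0,"ry":0,"rz":0,"gripper":-1},
])

```text
time_s: 24.55
ee_pos: [461.0, 106.2, 212.3]
ee_rot: [-180.0, 0.0, 85.5]
force: [-0.9, 0.5, -0.2]
gripper_width: 91.4
gripper_force: 0.0
```

```bash
python3 -c "
from h import *
wlid(46,'pics/w1.png')
go(462.7,107,5)"
```

```text
lid [429. 160.] 2675 (54.2765998840332, 60.97804641723633) [675.6 115.1  46. ]
lid [  8. 230.] 812 (20.227338790893555, 60.72282791137695) [121.9  60.5  46. ]
at [461.3 105.9 212.4] [-1.7997e+02  3.0000e-02  8.5450e+01] t 24.6 | total t [0.0026 0.0029 0.4148] r [-0.0008  0.0009  0.0018] | rows 4 each [0.0006 0.0007 0.1037] [-0.0002  0.0002  0.0005]
```

View pics/w1.png

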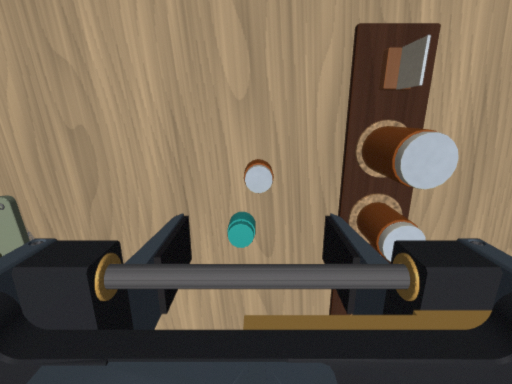

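Jar 1 is at (258,178) between the fingers and the turquoise jar at (242,230) is clear of them. Jars 4 and 3 stand on their coasters at right. Gripping jar 1.

Request:
send_rows([
  {"tx":0.001,"ty":0.001,"tz":0.08,"rx":0,"ry":0,"rz":0,"gripper":-1},
  {"tx":0,"ty":0,"tz":0.1,"rx":0,"ry":0,"rz":0,"gripper":-1},
  {"tx":0,"ty":0,"tz":0.1,"rx":0,"ry":0,"rz":0,"gripper":-1},
  {"tx":0,"ty":0,"tz":0.08,"rx":0,"ry":0,"rz":0,"gripper":-1},
  {"tx":0,"ty":0,"tz":0.04,"rx":0,"ry":0,"rz":0,"gripper":-1},
  {"tx":0,"ty":0,"tz":0.014,"rx":0,"ry":0,"rz":0,"gripper":-1},
  {"tx":0,"ty":0,"tz":0,"rx":0,"ry":0,"rz":0,"gripper":1},
  {"tx":0,"ty":0,"tz":0,"rx":0,"ry":0,"rz":0,"gripper":1},
  {"tx":0,"ty":0,"tz":0,"rx":0,"ry":0,"rz":0,"gripper":1},
  {"tx":0,"ty":0,"tz":0,"rx":0,"ry":0,"rz":0,"gripper":1},
  {"tx":0,"ty":0,"tz":0,"rx":0,"ry":0,"rz":0,"gripper":1},
  {"tx":0,"ty":0,"tz":0,"rx":0,"ry":0,"rz":0,"gripper":1},
], grip_force=12)

```text
time_s: 26.1
ee_pos: [461.7, 107.0, 6.2]
ee_rot: [180.0, -0.0, 85.5]
force: [0.7, 0.6, 1.4]
gripper_width: 40.1
gripper_force: 12.0
```

Request:
send_rows([
  {"tx":0,"ty":0,"tz":-0.04,"rx":0,"ry":0,"rz":0,"gripper":1},
  {"tx":0,"ty":0,"tz":-0.08,"rx":0,"ry":0,"rz":0,"gripper":1},
  {"tx":0,"ty":0,"tz":-0.08,"rx":0,"ry":0,"rz":0,"gripper":1},
  {"tx":0,"ty":0,"tz":-0.08,"rx":0,"ry":0,"rz":0,"gripper":1},
  {"tx":0,"ty":0,"tz":0,"rx":0,"ry":0,"rz":0,"gripper":1},
])

```text
time_s: 26.72
ee_pos: [463.4, 107.3, 148.7]
ee_rot: [179.6, -0.1, 85.5]
force: [0.2, 0.5, -1.3]
gripper_width: 39.6
gripper_force: 12.0
```

Request:
send_rows([
  {"tx":-0.0664,"ty":0.042,"tz":0,"rx":0,"ry":0,"rz":0,"gripper":1},
  {"tx":-0.0664,"ty":0.042,"tz":0,"rx":0,"ry":0,"rz":0,"gripper":1},
  {"tx":-0.0664,"ty":0.042,"tz":0,"rx":0,"ry":0,"rz":0,"gripper":1},
  {"tx":-0.0664,"ty":0.042,"tz":0,"rx":0,"ry":0,"rz":0,"gripper":1},
  {"tx":-0.0664,"ty":0.042,"tz":0,"rx":0,"ry":0,"rz":0,"gripper":1},
  {"tx":-0.0664,"ty":0.042,"tz":0,"rx":0,"ry":0,"rz":0,"gripper":1},
  {"tx":-0.0664,"ty":0.042,"tz":0,"rx":0,"ry":0,"rz":0,"gripper":1},
  {"tx":-0.0664,"ty":0.042,"tz":0,"rx":0,"ry":0,"rz":0,"gripper":1},
  {"tx":0,"ty":0,"tz":0,"rx":0,"ry":0,"rz":0,"gripper":1},
  {"tx":0,"ty":0,"tz":0,"rx":0,"ry":0,"rz":0,"gripper":1},
])

```text
time_s: 27.98
ee_pos: [606.8, -170.5, 144.3]
ee_rot: [-179.8, -0.1, 85.5]
force: [-0.5, 1.0, -1.8]
gripper_width: 39.8
gripper_force: 12.0
```

```bash
python3 -c "
from h import *
go(609.4,-170.4,24)"
```

```text
at [ 606.8 -170.5  144.3] [-1.798e+02 -7.000e-02  8.546e+01] t 27.98 | total t [0.0003 0.006  0.2405] r [-0.0065 -0.0025  0.002 ] | rows 3 each [0.0001 0.002  0.0802] [-0.0022 -0.0008  0.0007]
```

Request:
send_rows([
  {"tx":0,"ty":0.001,"tz":0.06,"rx":0,"ry":0,"rz":0,"gripper":1},
  {"tx":0,"ty":0,"tz":0.08,"rx":0,"ry":0,"rz":0,"gripper":1},
  {"tx":0,"ty":0,"tz":0.06,"rx":0,"ry":0,"rz":0,"gripper":1},
  {"tx":0,"ty":0,"tz":0.035,"rx":0,"ry":0,"rz":0,"gripper":1},
  {"tx":0,"ty":0,"tz":0,"rx":0,"ry":0,"rz":0,"gripper":1},
  {"tx":0,"ty":0,"tz":0,"rx":0,"ry":0,"rz":0,"gripper":1},
])

```text
time_s: 28.72
ee_pos: [609.3, -171.1, 29.7]
ee_rot: [179.9, 0.0, 85.5]
force: [0.4, 0.3, -0.3]
gripper_width: 39.8
gripper_force: 12.0
```

Request:
send_rows([
  {"tx":0,"ty":0,"tz":0.004,"rx":0,"ry":0,"rz":0,"gripper":1},
  {"tx":0,"ty":0,"tz":0.003,"rx":0,"ry":0,"rz":0,"gripper":1},
  {"tx":0,"ty":0,"tz":0.002,"rx":0,"ry":0,"rz":0,"gripper":1},
  {"tx":0,"ty":0,"tz":0,"rx":0,"ry":0,"rz":0,"gripper":1},
])

```text
time_s: 29.22
ee_pos: [608.6, -171.3, 24.2]
ee_rot: [180.0, 0.0, 85.5]
force: [0.2, -0.7, 1.0]
gripper_width: 39.4
gripper_force: 12.0
```

Request:
send_rows([
  {"tx":0,"ty":0,"tz":0,"rx":0,"ry":0,"rz":0,"gripper":-1},
  {"tx":0,"ty":0,"tz":0,"rx":0,"ry":0,"rz":0,"gripper":-1},
  {"tx":0,"ty":0,"tz":0,"rx":0,"ry":0,"rz":0,"gripper":-1},
  {"tx":0,"ty":0,"tz":0,"rx":0,"ry":0,"rz":0,"gripper":-1},
  {"tx":0,"ty":0,"tz":-0.06,"rx":0,"ry":0,"rz":0,"gripper":-1},
  {"tx":0,"ty":0,"tz":-0.1,"rx":0,"ry":0,"rz":0,"gripper":-1},
  {"tx":0,"ty":0,"tz":-0.1,"rx":0,"ry":0,"rz":0,"gripper":-1},
  {"tx":0,"ty":0,"tz":-0.1,"rx":0,"ry":0,"rz":0,"gripper":-1},
  {"tx":0,"ty":0,"tz":0,"rx":0,"ry":0,"rz":0,"gripper":-1},
])

```text
time_s: 30.35
ee_pos: [610.8, -171.9, 209.0]
ee_rot: [179.4, 0.1, 85.5]
force: [0.3, -0.6, -0.9]
gripper_width: 90.9
gripper_force: 0.0
```

Request:
send_rows([
  {"tx":0,"ty":-0.1,"tz":0,"rx":0,"ry":0,"rz":0,"gripper":-1},
  {"tx":0,"ty":-0.1,"tz":0,"rx":0,"ry":0,"rz":0,"gripper":-1},
  {"tx":0,"ty":-0.1,"tz":0,"rx":0,"ry":0,"rz":0,"gripper":-1},
  {"tx":0,"ty":-0.1,"tz":0,"rx":0,"ry":0,"rz":0,"gripper":-1},
  {"tx":0,"ty":-0.05,"tz":0,"rx":0,"ry":0,"rz":0,"gripper":-1},
  {"tx":0,"ty":0,"tz":0,"rx":0,"ry":0,"rz":0,"gripper":-1},
  {"tx":0,"ty":0,"tz":0,"rx":0,"ry":0,"rz":0,"gripper":-1},
])

```text
time_s: 31.22
ee_pos: [384.9, -153.5, 203.6]
ee_rot: [180.0, -0.0, 85.5]
force: [-0.1, -0.8, -0.6]
gripper_width: 91.4
gripper_force: 0.0
```

Run:
```python
from h import *
f=grab("top"); h,s,v=hsv(f); m=(s<50)&(v>120); m[:120]=0; m[200:]=0
for b in blobs(m,40,1500):
    print("lid",b[0].round(1),b[1],[ray(f,*b[2][0],z)[:2].round(1) for z in (64,82,100,118)])
g=grab("scene")
a=cv2.resize(f["frame"][110:260,100:420],(768,300)) ; b=cv2.resize(g["frame"][100:300,110:370],(390,300))
cv2.imwrite("pics/end.png",np.vstack([a,np.hstack([b,np.zeros((300,378,3),np.uint8)])])[:,:,::-1])
```

```text
lid [192.1 147. ] 584 [array([644.4, 136.6]), array([640.1, 134. ]), array([635.9, 131.4]), array([631.6, 128.8])]
lid [239.9 153.1] 433 [array([632.2,  30.3]), array([628.1,  29.7]), array([624.1,  29.1]), array([620. ,  28.5])]
lid [286.5 159.5] 306 [array([619.3, -72.9]), array([615.5, -71.6]), array([611.7, -70.2]), array([607.9, -68.9])]
lid [330.9 165.4] 209 [array([ 607.7, -170.8]), array([ 604.1, -167.6]), array([ 600.5, -164.5]), array([ 596.9, -161.3])]
```

View pics/end.png

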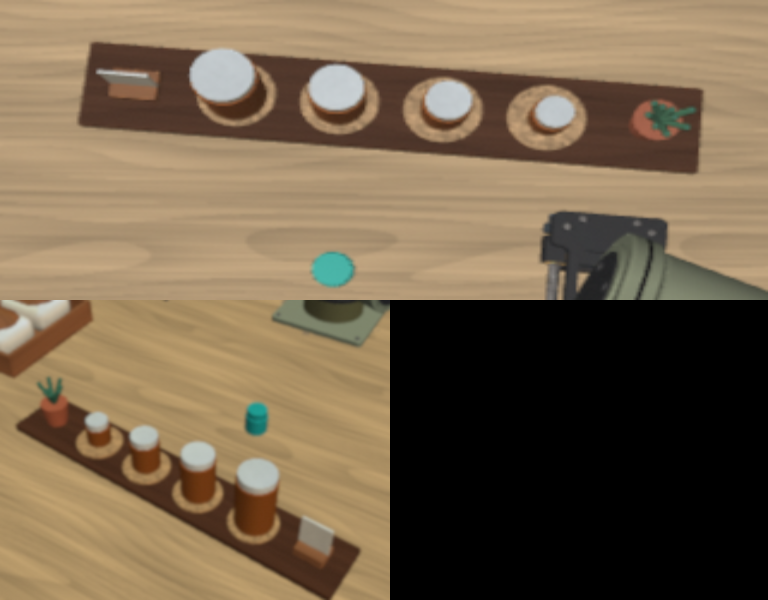

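Jars 4 to 1 stand upright on their coasters, falling in height from the card (130,85) to the plant (660,120). Their centres are within about 2 mm of the coaster centres, and the card and plant are untouched.

```bash
python3 -c "
from workcell import env
print(env.job_done())"
```

```text
the job is handed in; nothing more can be done
None
```

I handed the job in at about 31 s: all four jars stand upright on their coasters, tallest by the card stand down to shortest by the plant, within about 2 mm of centre, with the card stand and plant left alone.

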